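# Let the large sweet out of the rocking-lever dispenser

### The job

Press down the pad of the rocking lever whose lane holds the larger sweet ball, far enough that its gate lifts and the ball rolls down into the pocket at the end of the lane, then let the lever come back up. Work the lever by its pad alone: do not touch either ball or the gates, let the small ball stay behind its gate with its lever unpressed, and leave everything standing around as it is.

Things in the scene. Friction and masses are not known exactly. Their poses are not given: they have to be found in the camera images.
- dispenser: Wooden two-lane sweet dispenser fixed to the counter, 300 mm along its y, 150 mm along its x. Origin: on the counter, midway between the lanes. x points away from the robot, y to the robot's left (turned 0.15 to 0.36 rad). Front lane at x = -40 mm, back lane at x = +40 mm; both slope down to -y, each under a metal lever hinged at y = +35 mm, 110 mm up; the hinge cheeks reach 124 mm.
- front_pocket (a point): Middle of the floor of the open pocket at the right (-y) end of the front lane, at dispenser (x -40, y -112) mm, 15 mm above the counter. The pocket spans 83 mm along y and 66 mm along x; its wall tops are 47 mm above the counter.
- back_pocket (a point): Middle of the floor of the open pocket at the right (-y) end of the back lane, at dispenser (x +40, y -112) mm, 15 mm above the counter. The pocket spans 83 mm along y and 66 mm along x; its wall tops are 47 mm above the counter.
- front_pad (a point): Flat ribbed metal press pad at the left (+y) end of the front rocking lever. 36 mm across (x) by 48 mm along (y), 8 mm thick, jutting out freely over the counter. This point: centre of its top face, at rest level and 122 mm above the counter, at dispenser (x -40, y +115) mm; its axes are the dispenser's. Pressed fully, its centre goes down 36 mm.
- front_gate (a point): Upright steel gate plate, 24 mm wide, 4 mm thick, 72 mm high, hanging from the right end of the front lever in front of its lane's sweet. This point: middle of its lower edge, 42 mm above the counter when shut (5 mm above the lane floor). Rises when the front pad is pressed. Not to be touched.
- front_lever (a joint): Angle of the front rocking lever, rad: 0 = at rest, pad up, gate shut (a spring returns it); 0.45 = pad pressed fully down against its stop, gate fully lifted. About 2 N on the pad starts it and 5 N holds it down. The large ball gets under the gate at about 0.3: press to about 0.4 and wait a second or two.
- back_pad (a point): Flat ribbed metal press pad at the left (+y) end of the back rocking lever. 36 mm across (x) by 48 mm along (y), 8 mm thick, jutting out freely over the counter. This point: centre of its top face, at rest level and 122 mm above the counter, at dispenser (x +40, y +115) mm; its axes are the dispenser's. Pressed fully, its centre goes down 36 mm.
- back_gate (a point): Upright steel gate plate, 24 mm wide, 4 mm thick, 72 mm high, hanging from the right end of the back lever in front of its lane's sweet. This point: middle of its lower edge, 42 mm above the counter when shut (5 mm above the lane floor). Rises when the back pad is pressed. Not to be touched.
- back_lever (a joint): Angle of the back rocking lever, rad: 0 = at rest, pad up, gate shut (a spring returns it); 0.45 = pad pressed fully down against its stop, gate fully lifted. About 2 N on the pad starts it and 5 N holds it down. The large ball gets under the gate at about 0.3: press to about 0.4 and wait a second or two.
- large_sweet_center (a point): Centre of the larger cream-coloured sweet ball, 34 mm across, 22 g or so, waiting behind the gate of one lane (which lane varies): dispenser x near -40 mm = front lane, +40 mm = back lane.
- small_sweet_center (a point): Centre of the smaller sweet ball, 20 mm across, of the same cream colour, waiting behind the gate of the other lane.
- salt_shaker: Loose salt shaker, 44 mm across, 90 mm high, behind the dispenser. Origin: centre of its underside. Bystander, leave alone.
- pepper_shaker: Loose pepper shaker, 44 mm across, 90 mm high, behind the dispenser. Origin: centre of its underside. Bystander, leave alone.
- toothpick_pot: Loose toothpick pot, 43 mm across, 70 mm high, behind and beyond the pads. Origin: centre of its underside. Bystander, leave alone.
- espresso_cup_0: Loose espresso cup, 68 x 88 mm with its handle, 58 mm high, to the right of the pockets. Origin: centre of its underside. Bystander, leave alone.
- milk_jug: Loose milk jug, 72 x 94 mm, 80 mm high, at the far left. Origin: centre of its underside. Bystander, leave alone.
- lemon_a: Loose lemon, 78 x 55 x 56 mm, at the far left. Origin: centre of its underside. Bystander, leave alone.

How it is judged (in metres and radians):
On the way:
1. the pad of the larger ball's lever is pressed down by the fingers (((x of large_sweet_center in the frame of dispenser below 0 m and value of joint front_lever above 0.12 rad and contact force between any of the fingers, the arm and front_lever_c2 above 0.5 N) or (x of large_sweet_center in the frame of dispenser above 0 m and value of joint back_lever above 0.12 rad and contact force between any of the fingers, the arm and back_lever_c2 above 0.5 N))), for 0.1 s.
At the end, for the whole second after the job is handed in: The larger ball lies at rest (under 0.03 m/s) in the pocket at the end of its lane, both levers are back up (within 0.05 rad of rest, gates shut) and the smaller ball is still in its lane behind its gate (y of large_sweet_center in the frame of dispenser between -0.155 and -0.075 m and z of large_sweet_center in the frame of dispenser below 0.045 m and x of large_sweet_center in the frame of dispenser between -0.072 and 0.072 m and linear speed of large_sweet below 0.03 m/s and y of small_sweet_center in the frame of dispenser between -0.035 and 0.03 m and z of small_sweet_center in the frame of dispenser above 0.04 m and value of joint each of front_lever, back_lever below 0.05 rad); the robot touches nothing.
It fails at once if the other lever is pressed (more than 0.1 rad) ((x of large_sweet_center in the frame of dispenser below 0 m and value of joint back_lever above 0.1 rad) or (x of large_sweet_center in the frame of dispenser above 0 m and value of joint front_lever above 0.1 rad)).
It fails at once if a ball is touched by the robot (more than 0.3 N) (contact force between any of the fingers, the arm and large_sweet above 0.3 N or contact force between any of the fingers, the arm and small_sweet above 0.3 N).
It fails at once if a ball is lifted or carried (its centre over 90 mm above the counter) (height (world z) of any of large_sweet_center, small_sweet_center above 0.09 m).
It fails at once if a gate is touched or lifted directly (more than 0.5 N) (contact force between any of the fingers, the arm and front_lever_c3 above 0.5 N or contact force between any of the fingers, the arm and back_lever_c3 above 0.5 N).
It fails at once if a bystander is moved more than 15 mm or tipped over (distance of any of salt_shaker, pepper_shaker, toothpick_pot, espresso_cup_0, milk_jug, lemon_a from where it was at the start of the episode above 0.015 m or angle between any of salt_shaker, pepper_shaker, toothpick_pot, espresso_cup_0, milk_jug, lemon_a's own z axis and vertical above 0.35 rad).
It also fails if it takes over 32 s, if anything falls off the work surface, if the arm or the gripper's body presses on something with over 40 N, if the wrist force passes 120 N, or if a joint passes its speed limit or range.

### The arm

A 6-joint arm with a two-finger parallel gripper is mounted at the origin on a cart in front of the work surface, level with it; the furniture and walls round the work are solid. World frame = base frame: x ahead of the robot, y to its left, z up, the work surface at z = 0. Lengths are in mm, angles in rad, forces in N, time in s.
With the tool pointing down it reaches from about 400 to 925 mm from the base axis. Payload 3.4 kg.
Tool frame: the origin (TCP) lies midway between the tips of the shut fingers; the grasp point (between the pads) lies 19 mm behind it; z points along the fingers, y is the line along which they close (so a half turn about z gives the same grasp; the last joint's range is limited). The gripper opens to 85 mm and grips with 20 to 120 N. Pads are 22 mm wide; open, the fingers measure 114 mm over their backs; the gripper's body (76 mm by 85 mm) begins 54 mm behind the grasp point. The pads swing forward as they close: fully open they stand 13 mm farther back than shut.
Start: joints at [1.238, 0.307, 1.506, -0, 1.328, -0.073], TCP at [147.734, 555.703, 231.305] pointing down, gripper open.
Joint ranges: [-3.12, 3.12], [-1.05, 2.28], [0.14, 2.33], [-1.42, 4.57], [0.1, 2.73], [-2.68, 2.68]. Speed limits (rad/s): [2.57, 2.57, 3.14, 3.14, 3.14, 3.14].

### API

Orientations are given as a 3x3 rotation matrix whose columns are the frame's x, y, z axes.
In Python, from rig import bot gives the robot as it stands.
- The arm moves only by the tool move_arm, never from a script. Its argument "rows" is one flat list of numbers, 5 for each row, row after row: the shift along the tool's x, y, z normalised to -1 to 1, where 1 is 0.025 m, then the turn about the tool's z normalised to -1 to 1, where 1 is 6 degrees, then the opening, from -1 (shut) to 1 (fully open), so that 0 is half open. In form: [tx, ty, tz, turn, gripper, tx, ty, tz, turn, gripper, ...]. A call has 1 to 20 rows; each row shifts and turns the commanded pose from where the row before left it, along the tool's axes as they then stand; what a row does not reach is not made up. A row lasts 1/8 s, in which the tool goes at most 62.5 mm and 10.7 degrees, less where a joint would pass 70% of its speed; a pose out of reach is approached as far as the arm can. A call with a number of a shift or a turn outside -1 to 1 is refused whole. A call with a gripper value outside its range is refused whole. The fingers move at their own pace and stop on an object; "grip_force" is the grip in N (left out, the last holds). Time passes only in rows, so rows that do not move let the fingers close. It gives the time, the measured TCP pose, the force, the opening and the grip force at its end, in the units of the state.
- bot.observe(): the state, without advancing time (a new reading comes with each control period).
- bot.read_camera(name): name is "side" or "top" or "wrist"; returns a dict with "frame" (480x640x3 uint8, blue, green, red), "intrinsics" (3x3 intrinsics, pixels), "R" (3x3) and "t" (3): a world point X has camera coordinates R X + t. Camera axes: x right, y down, z forward; pixel columns grow to the right and rows downward; lengths in mm; the calibration is good to about 2 mm. A picture is of the moment at which its call begins. There is no depth.
- bot.sign_off(): hands the job in; it is judged then, once.
Trained networks look in the newest picture that a camera, given by its name, has taken for a name from the list of things; names that differ only in an ending like _2 or _b are one class to them, and where a whole thing is asked for, a point or a joint stands for the part that bears it (a point fixed in the world has none). Each returns a list of dicts, best first, with "conf" (0 to 1); they miss things now and then, are a little off and sometimes report something else, mostly with a low value. They report only what shows in the picture. A call takes as long as a camera call.
- bot.spot_in(label, camera): "extent" ([left, top, width, height] in pixels, round what is visible of it).
- bot.trace(label, camera): "mask" (480x640 bool, what is visible of it) and "extent" ([left, top, width, height] in pixels, round what is visible of it).
- bot.spot_point(label, camera): "uv" ([column, row] in pixels: a listed point, or the origin of a listed thing).
The state is a dict: "clock": time; "joint_pos": joint angles; "joint_velocities": joint speeds; "joint_torque": joint torques, N m; "ee_pos": TCP position; "ee_rot": TCP orientation; "wrist_force": force on the tool from outside, world axes, zero at the start; "torque": the same for the moment, N m; "finger_gap": opening from 0.0 (shut) to 1.0 (fully open); "grip_force": force on a finger pad.
Only numpy, scipy, OpenCV 4.12 (cv2) and the standard library are available. Lean on these libraries where they do the work, as an engineer would, in place of code of your own. Each camera call takes 0.05 s, during which the arm holds its last target. There are 200 camera calls.

## Working session

There is one attempt and no reset: what is moved stays moved. The work goes in short steps, Python scripts to look and compute and a tool call to move; the robot and the scene stay as the last step left them, time stands still between calls to the robot, and variables do not carry over. Pictures are saved under pics/ and viewed, at most 10 in all, crops included, and the job is handed in when it is done.

Besides the shell and the picture viewer there is one more tool, called by a JSON object that holds its "fn" and its "kwargs". move_arm: Moves the arm, as the interface text tells. Its arguments: {"type":"object","properties":{"rows":{"type":"array"},"grip_force":{"type":"number"}},"required":["rows"]}

```bash
mkdir -p pics; cat > h.py <<'E'
import numpy as np,cv2
from rig import bot
def ray(c,uv,z):
    K,R,t=[np.array(c[k],float) for k in("intrinsics","R","t")]
    d=R.T@np.linalg.solve(K,[uv[0],uv[1],1]);o=-R.T@t
    return o+d*(z-o[2])/d[2]
E
python3 - <<'E'
from h import *
Z=dict(front_pad=122,back_pad=122,front_pocket=15,back_pocket=15,large_sweet_center=58,small_sweet_center=52,dispenser=0,toothpick_pot=0,milk_jug=0,lemon_a=0)
for n in("top","side"):
    c=bot.read_camera(n);cv2.imwrite(f"pics/{n}0.png",c["frame"])
    for l,z in Z.items():
        for r in bot.spot_point(l,n)[:2]: print(n,l,round(r["conf"],2),np.round(r["uv"]),np.round(ray(c,r["uv"],z)))
s=bot.observe();print(s["clock"],s["ee_pos"],s["ee_rot"])
E
```

```text
top front_pad 0.95 [305. 278.] [438. 217. 122.]
top back_pad 0.88 [285. 243.] [512. 259. 122.]
top back_pad 0.28 [371. 194.] [617.  76. 122.]
top front_pocket 0.82 [391. 223.] [564.  23.  15.]
top back_pocket 0.61 [370. 192.] [635.  70.  15.]
top small_sweet_center 0.42 [361. 240.] [523.  93.  52.]
top dispenser 0.77 [338. 234.] [540. 146.   0.]
top toothpick_pot 0.84 [249. 247.] [510. 351.   0.]
top milk_jug 0.68 [193. 255.] [490. 483.   0.]
top lemon_a 0.57 [210. 305.] [375. 441.   0.]
side front_pad 0.97 [287. 226.] [441. 212. 122.]
side front_pocket 0.89 [353. 338.] [562.  25.  15.]
side back_pocket 0.67 [390. 321.] [629.  65.  15.]
side large_sweet_center 0.71 [317. 211.] [493. 375.  58.]
side large_sweet_center 0.59 [360. 270.] [580. 158.  58.]
side small_sweet_center 0.66 [315. 213.] [489. 376.  52.]
side small_sweet_center 0.6 [326. 294.] [515.  96.  52.]
side dispenser 0.73 [338. 297.] [537. 147.   0.]
side dispenser 0.2 [369. 288.] [601. 176.   0.]
side toothpick_pot 0.68 [323. 239.] [506. 348.   0.]
side milk_jug 0.62 [317. 212.] [489. 467.   0.]
side lemon_a 0.85 [271. 220.] [380. 431.   0.]
1.1 [147.73801629 555.69358596 231.29083461] [[-9.66447659e-01  2.56863624e-01  2.46493196e-05]
 [ 2.56863623e-01  9.66447659e-01 -3.03581928e-05]
 [-3.16201926e-05 -2.30080908e-05 -9.99999999e-01]]
```

```bash
python3 - <<'E'
import cv2,numpy as np
a=cv2.imread("pics/top0.png")[140:340,180:440];b=cv2.imread("pics/side0.png")[180:380,230:430]
cv2.imwrite("pics/m.png",np.hstack([cv2.resize(a,(440,338),interpolation=3),cv2.resize(b,(338,338),interpolation=3)]))
E
```

```text
(no output)
```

View pics/m.png

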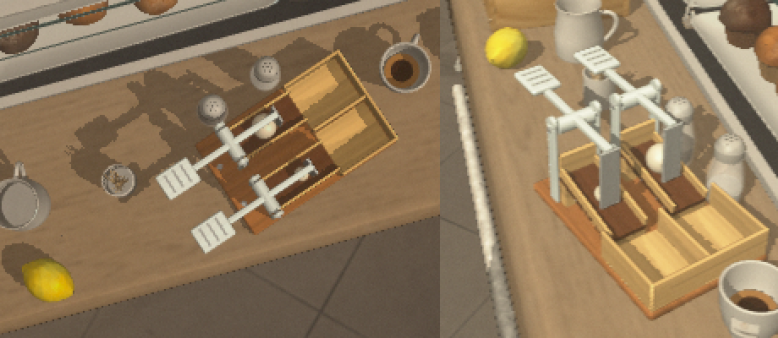

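View pics/side0.png

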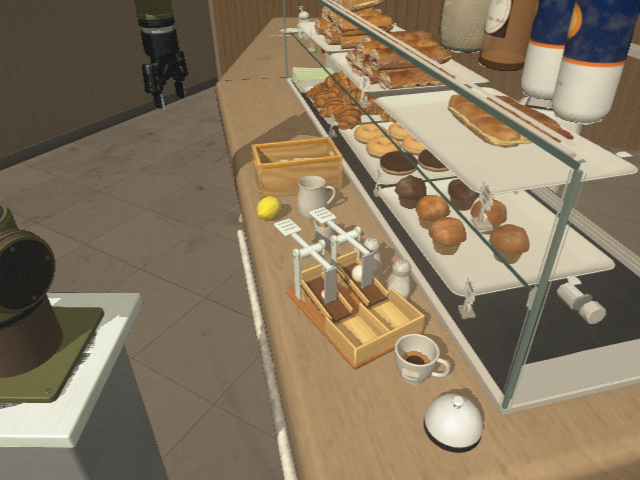

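The larger ball is in the back lane: it shows large at side (360,270) and top crop (265,125). The smaller one is in front at side (326,294). The back pad is near (511,261), with the dispenser turned about 0.57 rad.

{"fn": "move_arm", "kwargs": {"rows": [-0.95,-0.425,0,0,-1,-0.95,-0.425,0,0,-1,-0.95,-0.425,0,0,-1,-0.95,-0.425,0,0,-1,-0.95,-0.425,0,0,-1,-0.95,-0.425,0,0,-1,-0.95,-0.425,0,0,-1,-0.95,-0.425,0,0,-1,-0.95,-0.425,0,0,-1,-0.95,-0.425,0,0,-1,-0.95,-0.425,0,0,-1,-0.95,-0.425,0,0,-1,-0.95,-0.425,0,0,-1,-0.95,-0.425,0,0,-1,-0.95,-0.425,0,0,-1,-0.95,-0.425,0,0,-1,-0.95,-0.425,0,0,-1,-0.95,-0.425,0,0,-1]}}

```text
clock: 3.35
ee_pos: [512.4, 260.5, 231.3]
ee_rot: [[-0.966, 0.257, 0.0], [0.257, 0.966, 0.0], [-0.0, 0.0, -1.0]]
wrist_force: [-0.1, -0.1, -0.4]
finger_gap: -0.004
grip_force: 0.0
```

{"fn": "move_arm", "kwargs": {"rows": [0,0,0.4,-1,-1,0,0,0.4,-1,-1,0,0,0.4,-1,-1,0,0,0.4,-1,-1,0,0,0.2,-1,-1,0,0,0,-1,-1,0,0,0,-1,-1,0,0,0,-1,-1,0,0,0,0,-1]}}

```text
clock: 4.47
ee_pos: [511.8, 261.1, 186.3]
ee_rot: [[-0.838, -0.545, 0.0], [-0.545, 0.838, 0.0], [-0.0, 0.0, -1.0]]
wrist_force: [0.5, 0.4, 0.8]
finger_gap: 0.0
grip_force: 0.0
```

```bash
python3 - <<'E'
from h import *
for n in("wrist","side","top"):
    c=bot.read_camera(n);cv2.imwrite(f"pics/{n}1.png",c["frame"])
    for l in("back_pad","front_pad"):
        for r in bot.spot_point(l,n)[:2]: print(n,l,round(r["conf"],2),np.round(r["uv"]),np.round(ray(c,r["uv"],122)))
s=bot.observe();print(s["clock"],s["ee_pos"],s["ee_rot"],s["wrist_force"])
w=cv2.imread("pics/wrist1.png");d=cv2.imread("pics/side1.png")[150:350,200:400]
cv2.imwrite("pics/m1.png",np.hstack([cv2.resize(w,(440,330)),cv2.resize(d,(330,330),interpolation=3)]))
E
```

```text
wrist back_pad 0.75 [318. 245.] [508. 255. 122.]
wrist back_pad 0.22 [152. 226.] [552. 163. 122.]
wrist front_pad 0.94 [320. 113.] [442. 214. 122.]
side back_pad 0.7 [322. 210.] [506. 271. 122.]
side front_pad 0.97 [284. 224.] [434. 220. 122.]
side front_pad 0.61 [366. 282.] [581.  43. 122.]
top back_pad 0.69 [362. 239.] [521.  97. 122.]
top back_pad 0.49 [209. 307.] [379. 419. 122.]
top front_pad 0.89 [305. 276.] [443. 217. 122.]
4.925 [511.77606417 261.05856151 186.33063292] [[-8.37772452e-01 -5.46019520e-01  5.44575824e-05]
 [-5.46019518e-01  8.37772454e-01  4.53871872e-05]
 [-7.04053525e-05  8.28923217e-06 -9.99999997e-01]] [0.82770176 0.57078234 0.51104742]
```

View pics/m1.png

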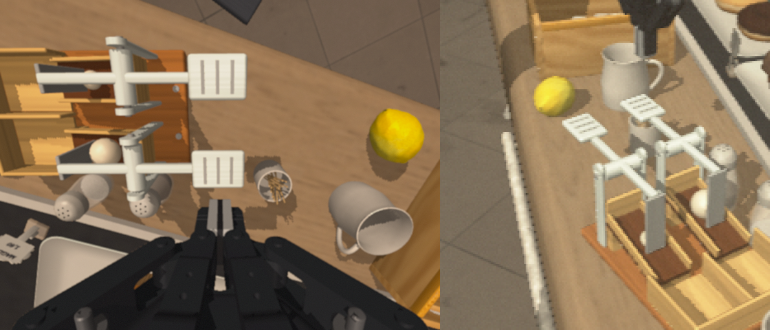

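The wrist view confirms it: the larger ball (105,152) is in the back lane, the tool is lined up with the pad, and the pad centre is within a few mm of the TCP.

{"fn": "move_arm", "kwargs": {"rows": [0,0,0.6,0,-1,0,0,0.6,0,-1,0,0,0.6,0,-1,0,0,0.4,0,-1,0,0,0.2,0,-1,0,0,0.2,0,-1,0,0,0.2,0,-1]}}

```text
clock: 5.8
ee_pos: [511.8, 261.5, 116.6]
ee_rot: [[-0.838, -0.546, 0.0], [-0.546, 0.838, 0.001], [-0.001, 0.001, -1.0]]
wrist_force: [-1.0, 1.0, 3.1]
finger_gap: 0.002
grip_force: 1.3
```

{"fn": "move_arm", "kwargs": {"rows": [0,0,0.2,0,-1,0,0,0.2,0,-1,0,0,0.2,0,-1,0,0,0.1,0,-1,0,0,0,0,-1]}}

```text
clock: 6.42
ee_pos: [512.1, 261.0, 98.7]
ee_rot: [[-0.838, -0.546, 0.0], [-0.546, 0.838, -0.0], [-0.0, -0.0, -1.0]]
wrist_force: [-0.2, 1.4, 2.1]
finger_gap: -0.002
grip_force: 1.2
```

```bash
python3 - <<'E'
from h import *
c=bot.read_camera("side");w=bot.read_camera("wrist")["frame"]
s=bot.observe();print(s["clock"],s["ee_pos"],s["wrist_force"])
d=c["frame"][150:350,200:400]
cv2.imwrite("pics/m2.png",np.hstack([cv2.resize(w,(440,330)),cv2.resize(d,(330,330),interpolation=3)]))
E
```

```text
6.525 [512.11614684 261.0033082   98.82369557] [-1.12234836  0.96765575  1.4652049 ]
```

View pics/m2.png

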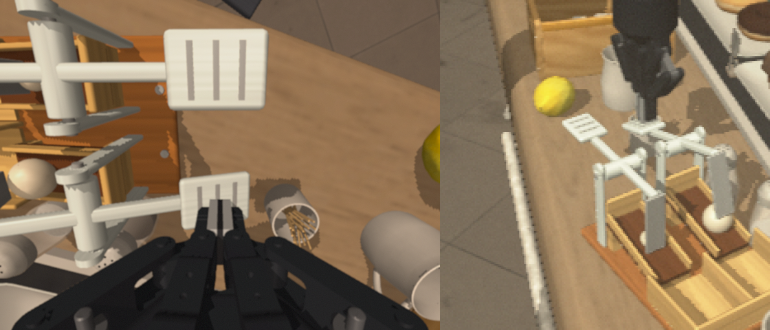

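The back lever is down, its gate has lifted and the ball is starting under it at (717,215). The front lever hasn't moved. I'll press slightly further and wait.

{"fn": "move_arm", "kwargs": {"rows": [0,0,0.1,0,-1,0,0,0.1,0,-1,0,0,0,0,-1,0,0,0,0,-1,0,0,0,0,-1,0,0,0,0,-1,0,0,0,0,-1,0,0,0,0,-1,0,0,0,0,-1,0,0,0,0,-1,0,0,0,0,-1,0,0,0,0,-1,0,0,0,0,-1,0,0,0,0,-1]}}

```text
clock: 8.28
ee_pos: [511.8, 261.1, 93.8]
ee_rot: [[-0.838, -0.546, 0.0], [-0.546, 0.838, 0.0], [-0.0, 0.0, -1.0]]
wrist_force: [1.8, -0.1, 4.7]
finger_gap: -0.0
grip_force: 1.8
```

```bash
python3 - <<'E'
from h import *
c=bot.read_camera("side")
for r in bot.spot_point("large_sweet_center","side")[:2]: print(r["conf"],r["uv"],ray(c,r["uv"],32))
cv2.imwrite("pics/m3.png",cv2.resize(c["frame"][180:380,230:450],None,fx=2,fy=2))
E
```

```text
0.65 [403.1, 321.4] [649.10204784  47.00249396  32.        ]
0.25 [368.9, 273.8] [598.34800932 179.62187596  32.        ]
```

View pics/m3.png

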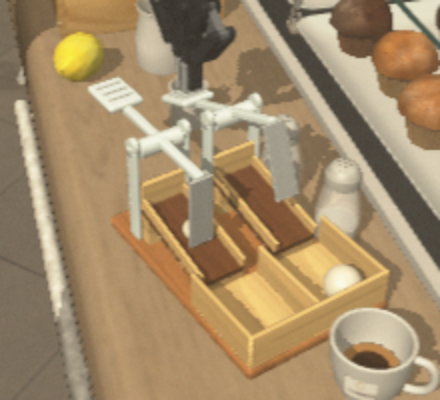

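The ball is in the back pocket at (343,282). Now I'll release the lever and rise.

{"fn": "move_arm", "kwargs": {"rows": [0,0,-0.2,0,-1,0,0,-0.2,0,-1,0,0,-0.2,0,-1,0,0,-0.2,0,-1,0,0,-0.2,0,-1,0,0,-0.3,0,-1,0,0,-0.6,0,-1,0,0,-0.8,0,-1,0,0,-0.8,0,-1,0,0,-0.8,0,-1,0,0,0,0,-1,0,0,0,0,-1,0,0,0,0,-1,0,0,0,0,-1,0,0,0,0,-1]}}

```text
clock: 10.25
ee_pos: [511.5, 261.0, 200.8]
ee_rot: [[-0.838, -0.546, -0.001], [-0.546, 0.838, -0.0], [0.001, 0.0, -1.0]]
wrist_force: [-0.2, -1.5, 0.2]
finger_gap: -0.003
grip_force: 0.0
```

```bash
python3 - <<'E'
from h import *
c=bot.read_camera("side")
for r in bot.spot_point("large_sweet_center","side")[:2]: print(r["conf"],r["uv"])
print(bot.observe()["ee_pos"])
cv2.imwrite("pics/m4.png",cv2.resize(c["frame"][180:380,230:450],None,fx=2,fy=2))
E
```

```text
0.56 [403.1, 320.3]
[511.69470881 261.00012139 201.00305215]
```

View pics/m4.png

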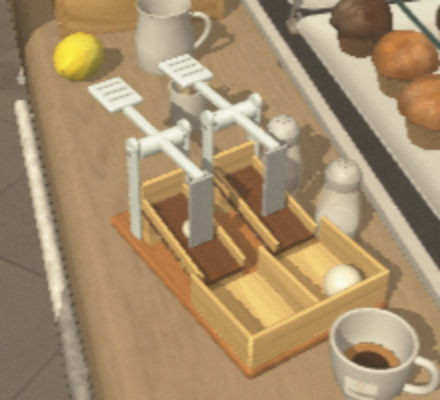

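Both levers are back up, the larger ball is at rest in the back pocket (343,282), and the smaller ball is still behind its gate (187,228).

```bash
python3 -c "
from rig import bot
print(bot.sign_off())"
```

```text
the job is handed in; nothing more can be done
None
```

I pressed the back lever's pad and the larger ball rolled into the back pocket; the last picture before hand-in shows both levers up and the small ball still behind its gate (no verdict was returned).

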